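# Stack the spare tote on the loaded one, turned so it does not nest

### The arm

A 7-joint arm with a two-finger parallel gripper is mounted at the origin on the work surface. World frame = base frame: x ahead of the robot, y to its left, z up, the work surface at z = 0. Lengths are in m, angles in degrees, forces in N, time in s.
With the tool pointing down it reaches from about 0.4 to 0.925 m from the base axis. Payload 4.1 kg.
Tool frame: the origin (TCP) lies between the finger pads; the fingertips stand r.finger_overhang ahead of it and the grasp point (between the pads) is the TCP (r.finger_overhang is the distance from the TCP to the fingertips, in m); z points along the fingers, y is the line along which they close (so a half turn about z gives the same grasp; the last joint's range is limited). The gripper opens to 85 mm and grips with 20 to 120 N. Pads are 22 mm wide; open, the fingers measure 114 mm over their backs; the gripper's body (76 mm by 85 mm) begins 54 mm behind the grasp point. The pads swing forward as they close: fully open they stand 13 mm farther back than shut.
Start: joints at [70.875, 22.827, 2.584, 88.041, -1.071, 69.15, -2.905], TCP at [0.151, -0.632, 0.25] pointing down, gripper open.
Joint ranges: [-161.44, 161.44], [-28.35, 127.94], [-78.24, 83.42], [0, 140.83], [-78.03, 258.03], [13.02, 114.36], [-168.23, 168.23]. Speed limits (degrees/s): [147.25, 147.25, 180, 180, 180, 180, 180].

### API

Orientations are given as [roll, pitch, yaw] about the fixed x, y, z axes, in that order (R = Rz(yaw) Ry(pitch) Rx(roll)).
In Python, from workcell import r gives the robot as it stands.
- The arm moves only by the tool step_arm, never from a script. Its argument "targets" is one flat list of numbers, 7 for each row, row after row: the turn, a rotation vector about the tool's x, y, z each as a share of 180 degrees, from -1 to 1, then the shift along the tool's x, y, z each as a share of 0.4 m, from -1 to 1, then the opening, from -1 (shut) to 1 (fully open), so that 0 is half open. A call has 1 to 20 rows; each row is the pose to reach, as a shift and turn from the pose commanded when the call began, along the tool's axes at that moment, turning the shorter way round; what a row does not reach only later rows make up. A row lasts 1/10 s, in which the tool goes at most 50 mm and 8.59 degrees, less where a joint would pass 70% of its speed; a pose out of reach is approached as far as the arm can. A call with a number of a shift or a turn outside -1 to 1 is refused whole. A call with a gripper value outside its range is refused whole. The fingers move at their own pace and stop on an object; "grip_force" is the grip in N (left out, the last holds). Time passes only in rows, so rows that repeat a pose let the fingers close. It gives the time, the measured TCP pose, the force, the opening and the grip force at its end, in the units of the state.
- r.sense(): the state, without advancing time (a new reading comes with each control period).
- r.capture(name): name is "scene" or "top" or "wrist"; returns the picture (420x560x3 uint8, red, green, blue); there is no depth.
- r.camera_info(name): a dict with "fx", "fy", "cx", "cy" (pixels), "xyz" and "attitude" of the camera in the world; the wrist camera has in their place "tool_from_camera" (4x4, takes a point from camera to tool coordinates, whose origin is the TCP and whose axes are the flange's). Camera axes: x right, y down, z forward; pixel columns grow to the right and rows downward; lengths in m; the calibration is good to about 2 mm. A picture is of the moment at which its call begins: read the wrist's pose just before it. camera_info takes no time and is no camera call.
- r.finish_job(): hands the job in; it is judged then, once.
The state is a dict: "time_s": time; "joints": joint angles; "joint_velocities": joint speeds; "joint_efforts": joint torques, N m; "eef_pos": TCP position; "eef_rot": TCP orientation; "ft_force": force on the tool from outside, world axes, zero at the start; "wrist_torque": the same for the moment, N m; "grip_width": opening from 0.0 (shut) to 1.0 (fully open); "finger_force": force on a finger pad.
Only numpy, scipy, OpenCV 4.12 (cv2) and the standard library are available. Lean on these libraries where they do the work, as an engineer would, in place of code of your own. Each camera call takes 0.05 s, during which the arm holds its last target. There are 200 camera calls.

### The job

Turn the loaded tote round with its bench turntable until the white mark on the disc shows fully in the window of the fixed bracket. Then set the empty tote, which must now point the opposite way to the loaded one, gently on top so that its four feet drop into the pockets of the rim ledges, which have some play along the tote so you must feel for them: stacked level, not nested inside. Leave the ink tin and the oil bottle where they are.

Things in the scene. Friction and masses are not known exactly. Their poses are not given: they have to be found in the camera images.
- lower_mid (a point): Centre (half-way up) of the loaded grey plastic stack-nest tote, fixed on the turntable disc with this point on the disc's upright axis, 70 mm above the bench. x along the tote's length, z up. 80 mm high, about 184 x 130 mm over rim and lips, walls 3 mm slanting in to a 136 x 80 mm floor; inside, 30 mm up, about 140 x 90 mm clear. Metal blocks up to 25 mm high lie on its floor.
- mark (a point): Middle of the white square mark, 18 x 18 mm, painted on the turntable disc 131 mm from its axis, off the -x end of the loaded tote; it turns with the tote.
- window (a point): Middle of the fixed window, 131 mm from the turntable's axis, 6 mm above the disc: a hole 36 mm wide along the disc's edge and 27 mm across, in a grey painted plate (top 40 mm above the bench) on the +x side of the turntable. The mark shows fully when it is under the window's middle to within 9 mm.
- upper_mid (a point): Centre (half-way up, 40 mm above its underside) of the empty loose grey tote, 0.2 to 0.45 kg, standing on the bench; x along its length, z up. Same shape as the loaded one: on each long side, at x = +64 and -33 mm, a 28 mm wide slot open at the rim, a foot below it; at x = -64 and +33 mm a ledge inside the rim.
- grip_a (a point): Middle of the grip lip at the -x end of the empty tote: an upright bar 12 mm thick (along the tote's x), 50 mm wide (along y), 26 mm high, its top level with the rim, 13 mm above this point. It lies 86 mm from the tote's centre, 67 mm above its underside. Clear on both sides.
- grip_b (a point): The same lip at the +x end of the empty tote.
- ink_tin: Bystander: blue and metal ink tin, 84 mm across, 85 mm high; origin under its centre.
- oil_bottle: Bystander: amber oil bottle, 52 mm across, 150 mm high; origin under its centre.
- foot (a point): On the empty tote: underside of one of its four feet, level with its floor's underside, 40 mm below its centre. They lie at x = +64 and x = -33 mm, y = -50 and +50 mm (this one: +64, +50): 20 mm long (x), 14 mm high, out to 55.5 mm from the centre line. Same way round as the lower tote they fall through its slots (nest); turned 180 degrees they stand on the ledges.
- turntable: Black round turntable disc, 290 mm across, top 30 mm above the bench, with the loaded tote fixed on it. Turns endlessly either way about its z (origin on the axis); needs about 5 N pushed sideways 65 mm from the axis, for instance by shut fingers dipped inside the tote against a long side near an end; stays where it is left. x axis = the loaded tote's x.
- tote: The empty tote as a whole; origin under its centre, axes as upper_mid. With all four feet down in the pockets its centre stands 74 mm above the loaded tote's centre, and up to about 8 mm from it along x, as the ledge frame lies; with feet on the stops it stands 79 mm above, and is not home.
- rim (a point): Middle of the loaded tote's open rim, 40 mm above its centre. Inside each long side are two ledges, at x = -64 and +33 mm, inner edge 50 mm from the centre line, top 6 mm below the rim, with a 24 mm pocket between two stops 5 mm high: a foot has 2 mm play each way in x and y. All four ledges are one sliding frame, stiff (14 N), off by up to 6 mm either way along x: not measured, so feel for the pockets.
Not all that is in view belongs to the job. What is shaped like the tote but brown or purple is not meant.

How it is judged:
By the outcome, as a careful person would: the job done as asked, in the order asked, and still so for the second after the job is handed in, with the robot touching nothing.
It also fails if it takes over 72 s, if anything falls off the work surface, if the arm or the gripper's body presses on something with over 40 N, if the wrist force passes 120 N, or if a joint passes its speed limit or range.

## Working session

There is one attempt and no reset: what is moved stays moved. The work goes in short steps, Python scripts to look and compute and a tool call to move; the robot and the scene stay as the last step left them, time stands still between calls to the robot, and variables do not carry over. Pictures are saved under pics/ and viewed, at most 10 in all, crops included, and the job is handed in when it is done.

Besides the shell and the picture viewer there is one more tool, called as name(argument=value, ...), one argument or row to a line, values as JSON. step_arm: Moves the arm, as the interface text tells. Its arguments: {"type":"object","properties":{"targets":{"type":"array","items":{"type":"number","minimum":-1,"maximum":1}},"grip_force":{"type":"number"}},"required":["targets"]}

```bash
mkdir -p pics; ls
python3 - <<'E'
from workcell import r
import cv2,numpy as np
s=r.sense();print({k:np.round(v,3) for k,v in s.items()},r.finger_overhang)
for n in("scene","top"):
    print(n,r.camera_info(n)); cv2.imwrite(f"pics/{n}0.png",r.capture(n)[:,:,::-1])
print(r.camera_info("wrist"))
E
```

```text
pics
{'time_s': np.float64(0.0), 'joints': array([70.875, 22.869,  2.58 , 88.115, -1.071, 69.149, -2.906]), 'joint_velocities': array([ 0.023, -0.058, -0.072,  0.064, -0.01 ,  0.091, -0.022]), 'joint_efforts': array([-0.0000e+00, -4.7512e+01,  1.3640e+00, -2.5422e+01,  1.1000e-02,
        9.0000e-03,  0.0000e+00]), 'eef_pos': array([ 0.151, -0.632,  0.249]), 'eef_rot': array([-1.79891e+02,  8.00000e-03,  1.34580e+01]), 'ft_force': array([ 0.048, -0.239,  0.154]), 'wrist_torque': array([ 0.006,  0.01 , -0.003]), 'finger_force': np.float64(0.0), 'grip_width': np.float64(1.001)} 0.019
scene {'fx': 516.799890830145, 'fy': 516.799890830145, 'cx': 279.15426795037973, 'cy': 206.96979572466313, 'xyz': array([ 1.29293099, -0.56765704,  1.42471714]), 'attitude': array([-147.37544099,   -0.3054244 ,   57.45500462])}
top {'fx': 477.7324920612635, 'fy': 477.7324920612635, 'cx': 276.0890294846206, 'cy': 207.32175283383967, 'xyz': array([ 0.24052465, -0.07329666,  1.71672847]), 'attitude': array([-168.98577126,   -0.61510135,  -90.07822492])}
{'fx': 347.4688487489654, 'fy': 347.4688487489654, 'cx': 278.7403245815468, 'cy': 210.68673844606448, 'tool_from_camera': array([[-3.09370180e-04, -9.45904979e-01, -3.24443638e-01,
         8.40076616e-02],
       [ 9.99999952e-01, -2.81232162e-04, -1.33617237e-04,
        -2.68515548e-04],
       [ 3.51452236e-05, -3.24443664e-01,  9.45905020e-01,
        -1.23853642e-01],
       [ 0.00000000e+00,  0.00000000e+00,  0.00000000e+00,
         1.00000000e+00]])}
```

View pics/top0.png

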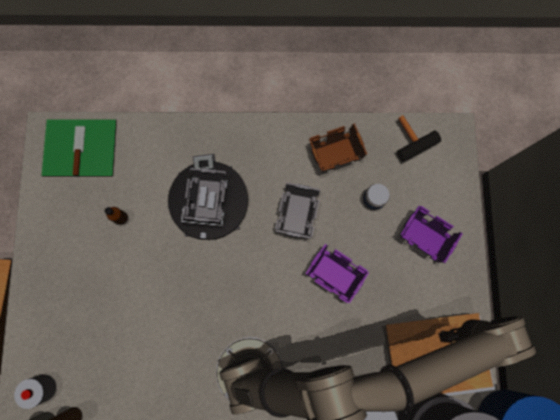

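View pics/scene0.png

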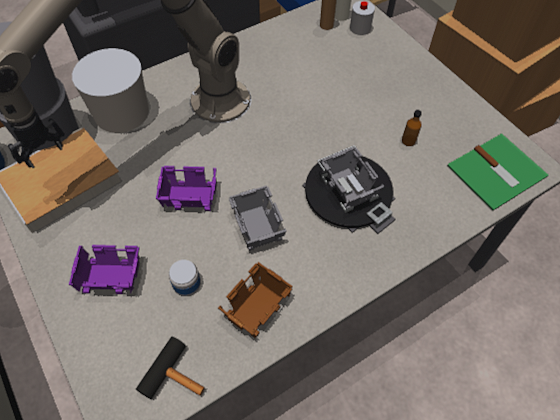

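The top view shows the turntable at about (208,200), the mark at (203,235) on the robot side, the window at (204,161) on the far side, and the empty grey tote at (297,213). The loaded tote therefore needs about a half turn. Next I'll enlarge this area and work out positions.

```bash
cat > h.py <<'E'
from workcell import r
import cv2,numpy as np
from scipy.spatial.transform import Rotation as Ro
def cam(n,s=None):
    c=r.camera_info(n)
    if n!="wrist": R=Ro.from_euler('xyz',c['attitude'],degrees=True).as_matrix();t=np.array(c['xyz'])
    else:
        s=s or r.sense();T=c['tool_from_camera'];Rt=Ro.from_euler('xyz',s['eef_rot'],degrees=True).as_matrix()
        R=Rt@T[:3,:3];t=np.array(s['eef_pos'])+Rt@T[:3,3]
    return c,R,t
def pos(n,u,v,z,s=None):
    c,R,t=cam(n,s);d=R@np.array([(u-c['cx'])/c['fx'],(v-c['cy'])/c['fy'],1]);return t+d*(z-t[2])/d[2]
def pix(n,p,s=None):
    c,R,t=cam(n,s);q=R.T@(np.array(p)-t);return np.array([c['cx']+c['fx']*q[0]/q[2],c['cy']+c['fy']*q[1]/q[2]])
def tool(p,yaw=None,s=None):
    """shift (shares of .4 m) and turn about tool z (share) to a world TCP pos/yaw, tool down"""
    s=s or r.sense();Rt=Ro.from_euler('xyz',s['eef_rot'],degrees=True).as_matrix()
    sh=Rt.T@(np.array(p)-s['eef_pos'])/.4
    y=s['eef_rot'][2] if yaw is None else yaw
    rv=(Ro.from_matrix(Rt).inv()*Ro.from_euler('xyz',[180,0,y],degrees=True)).as_rotvec(degrees=True)/180
    return np.round(np.r_[rv,sh],4)
E
python3 - <<'E'
from h import *
for nm,u,v,z in[("disc",208,200,.03),("mark",203.5,235.5,.03),("win",204,161,.04),("tote",297,213,.08),("bottle",115,214,0),("tin",376,203,0)]: print(nm,pos("top",u,v,z).round(3))
a=cv2.imread("pics/top0.png")[140:255,155:330];cv2.imwrite("pics/c1.png",cv2.resize(a,None,fx=4.5,fy=4.5,interpolation=cv2.INTER_CUBIC))
E
```

```text
disc [0.596 0.153 0.03 ]
mark [0.467 0.166 0.03 ]
win [0.738 0.17  0.04 ]
tote [ 0.539 -0.164  0.08 ]
bottle [0.549 0.494 0.   ]
tin [ 0.591 -0.46   0.   ]
```

View pics/c1.png

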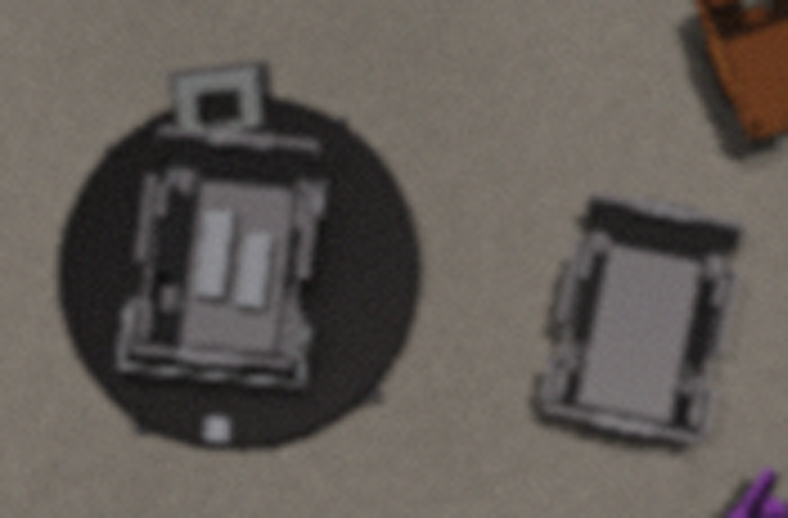

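The crop puts the disc centre at (207.9,200.4), the mark at (203.2,235.6) and the window at (203.7,162.9). The empty tote is tilted about -12°. The next step is a wrist view that covers both totes.

Run:
```python
from h import *
D=pos("top",207.9,200.4,.03);M=pos("top",203.2,235.6,.03);W=pos("top",203.7,162.9,.038)
for q in(M,W): print(q.round(3),np.degrees(np.arctan2(*(q-D)[1::-1])).round(1),np.linalg.norm((q-D)[:2]).round(3))
print(D,tool([.52,0,.38],174))
```

```text
[0.466 0.167 0.03 ] 174.0 0.128
[0.732 0.172 0.038] 7.4 0.139
[0.59404005 0.15372248 0.03      ] [-2.0000e-04 -8.0000e-04 -8.9190e-01  1.2644e+00 -1.3217e+00 -3.2440e-01]
```

step_arm(
  targets=[0,0,-0.45,0.64,-0.66,-0.32,1,0,0,-0.45,0.64,-0.66,-0.32,1,0,0,-0.45,0.64,-0.66,-0.32,1,0,0,-0.45,0.64,-0.66,-0.32,1,0,0,-0.45,0.64,-0.66,-0.32,1,0,0,-0.45,0.64,-0.66,-0.32,1,0,0,-0.45,0.64,-0.66,-0.32,1,0,0,-0.45,0.64,-0.66,-0.32,1,0,0,-0.45,0.64,-0.66,-0.32,1,0,0,-0.45,0.64,-0.66,-0.32,1,0,0,-0.45,0.64,-0.66,-0.32,1],
)

```text
time_s: 1.2
eef_pos: [0.3387, -0.3154, 0.3781]
eef_rot: [-180.0, -0.0, 94.5]
ft_force: [-0.1, -0.1, 0.4]
grip_width: 0.998
finger_force: 0.0
```

Run:
```python
from h import *
s=r.sense();print(s['time_s'],s['eef_pos'],s['eef_rot'],s['joints'].round(0));print(tool([.52,0,.38],174))
```

```text
1.2 [ 0.33870463 -0.31543053  0.37809721] [-1.79973374e+02 -3.96328081e-03  9.44791388e+01] [ 55.  -1. -17. 101.  -0.  80.  42.]
[-1.000e-04 -1.000e-04 -4.418e-01  7.508e-01  5.134e-01 -4.900e-03]
```

step_arm(
  targets=[0,0,-0.442,0.75,0.513,0,-1,0,0,-0.442,0.75,0.513,0,-1,0,0,-0.442,0.75,0.513,0,-1,0,0,-0.442,0.75,0.513,0,-1,0,0,-0.442,0.75,0.513,0,-1,0,0,-0.442,0.75,0.513,0,-1,0,0,-0.442,0.75,0.513,0,-1,0,0,-0.442,0.75,0.513,0,-1,0,0,-0.442,0.75,0.513,0,-1,0,0,-0.442,0.75,0.513,0,-1,0,0,-0.442,0.75,0.513,0,-1,0,0,-0.442,0.75,0.513,0,-1],
)

```text
time_s: 2.4
eef_pos: [0.5199, -0.0012, 0.3779]
eef_rot: [-180.0, -0.0, 173.9]
ft_force: [0.7, -0.0, -0.1]
grip_width: -0.004
finger_force: 0.0
```

Run:
```python
from h import *
s=r.sense();print(s['time_s'],s['eef_pos'],s['eef_rot'],s['joints'].round(0),s['joint_velocities'].round(1))
a=r.capture("wrist")[:,:,::-1];cv2.imwrite("pics/w1.png",a);cv2.imwrite("pics/w1b.png",cv2.resize(a,(800,600),interpolation=cv2.INTER_CUBIC))
```

```text
2.4 [ 0.51992429 -0.00123514  0.3779305 ] [-1.79995768e+02 -3.88454010e-02  1.73870888e+02] [ 32.   7. -41.  94.   5.  81.  75.] [ 0.1 -0.2  0.1 -0.1  0.   0.   0.3]
```

View pics/w1b.png

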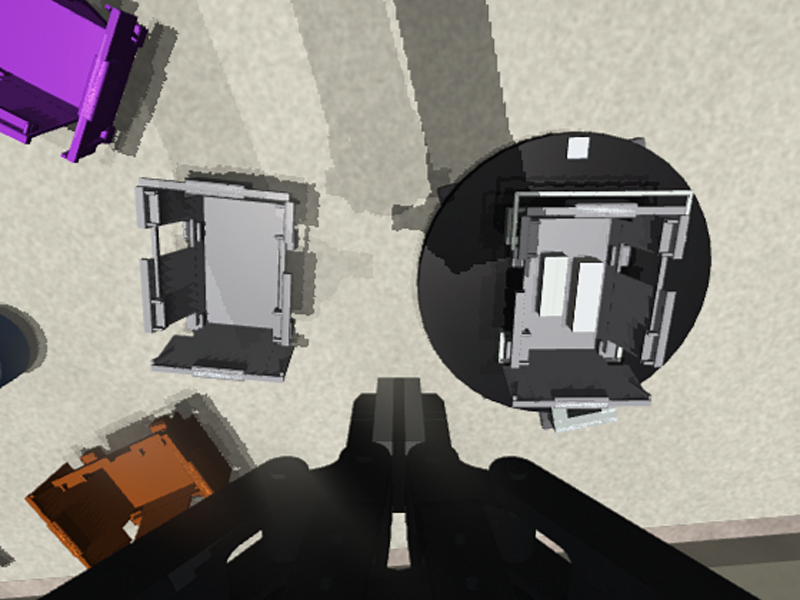

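The wrist view (800-px scale) shows the empty tote's lips at (213,190) and (217,374), and the loaded tote's at (605,210) and (582,403). The mark is at (578,148). Both totes have the open slot at the lower, far end, so the empty one already points +x away from the robot.

Run:
```python
from h import *
def seg(a,b,z):
    A,B=[pos("wrist",p[0]*.7,p[1]*.7,z) for p in(a,b)];d=B-A
    print(A.round(4),B.round(4),((A+B)/2).round(4),np.linalg.norm(d).round(4),np.degrees(np.arctan2(d[1],d[0])).round(1))
    return (A+B)/2
seg((213,188),(217,372),.08);C=seg((605,210),(582,403),.11)
m=pos("wrist",578*.7,148*.7,.03);d=m-C;print("mark",m,np.degrees(np.arctan2(d[1],d[0])),np.linalg.norm(d[:2]))
# disc edges left/right, top
print(pos("wrist",418*.7,270*.7,.03),pos("wrist",711*.7,270*.7,.03),pos("wrist",580*.7,131*.7,.03))
C=np.array([.595,.154,0]);Rz=lambda a:Ro.from_euler('z',a,degrees=True).as_matrix()
p=C+Rz(-6)@[-.05,.015,0];p[2]=.20;print(p,tool(p,174))
```

```text
[ 0.4654 -0.1503  0.08  ] [ 0.6332 -0.1853  0.08  ] [ 0.5493 -0.1678  0.08  ] 0.1714 -11.8
[0.5129 0.1633 0.11  ] [0.6847 0.1475 0.11  ] [0.5988 0.1554 0.11  ] 0.1725 -5.2
mark [0.4692492  0.16899849 0.03      ] 174.0066304629832 0.13024280799529353
[0.56802409 0.01359777 0.03      ] [0.59881642 0.30032441 0.03      ] [0.45472023 0.17063822 0.03      ]
[0.54684183 0.17414425 0.2       ] [-0.000e+00 -1.000e-04 -6.000e-04 -2.040e-02  4.431e-01  4.451e-01]
```

step_arm(
  targets=[0,0,0,-0.033,0.446,0.5,-1,0,0,0,-0.033,0.446,0.5,-1,0,0,0,-0.033,0.446,0.5,-1,0,0,0,-0.033,0.446,0.5,-1,0,0,0,-0.033,0.446,0.5,-1,0,0,0,-0.033,0.446,0.5,-1,0,0,0,-0.033,0.446,0.5,-1,0,0,0,-0.033,0.446,0.55,-1,0,0,0,-0.033,0.446,0.6,-1,0,0,0,-0.033,0.446,0.65,-1,0,0,0,-0.033,0.446,0.695,-1,0,0,0,-0.033,0.446,0.695,-1,0,0,0,-0.033,0.446,0.695,-1],
)

```text
time_s: 3.75
eef_pos: [0.5528, 0.1742, 0.1015]
eef_rot: [-180.0, 0.1, 173.9]
ft_force: [-0.5, 0.5, -0.2]
grip_width: 0.0
finger_force: 0.0
```

```bash
cat > arc.py <<'E'
from h import *
import sys
C=np.array([.598,.1555])
def rows(a0,px,py,degs,z=.1):
    """tote yaw list degs (signed); finger at tote (px,py); tool yaw = tote yaw+180; print rows relative to now"""
    s=r.sense();print(s['eef_pos'],s['eef_rot'][2],s['ft_force'].round(1),s['joints'].round(0))
    out=[]
    for a in degs:
        p=C+Ro.from_euler('z',a,degrees=True).as_matrix()[:2,:2]@[px,py]
        t=tool([*p,z],a+180,s);out.append([0,0,round(t[2],3),round(t[3],3),round(t[4],3),round(t[5],3),-1])
    print(sum(out,[]))
E
python3 - <<'E'
from arc import *
rows(-5.6,-.048,.034,-5.6-np.r_[0,0,np.arange(1,7)*4])
rows(-5.6,-.048,.034,[-5.6])
E
```

```text
[0.55277011 0.17422432 0.101485  ] 173.89369751054826 [-0.5  0.5 -0.2] [ 10.  29. -41. 105.  24.  54.  42.]
[0, 0, np.float64(-0.003), np.float64(0.003), np.float64(0.049), np.float64(0.004), -1, 0, 0, np.float64(-0.003), np.float64(0.003), np.float64(0.049), np.float64(0.004), -1, 0, 0, np.float64(0.019), np.float64(-0.003), np.float64(0.058), np.float64(0.004), -1, 0, 0, np.float64(0.042), np.float64(-0.01), np.float64(0.065), np.float64(0.004), -1, 0, 0, np.float64(0.064), np.float64(-0.017), np.float64(0.073), np.float64(0.004), -1, 0, 0, np.float64(0.086), np.float64(-0.024), np.float64(0.08), np.float64(0.004), -1, 0, 0, np.float64(0.108), np.float64(-0.033), np.float64(0.086), np.float64(0.004), -1, 0, 0, np.float64(0.13), np.float64(-0.041), np.float64(0.091), np.float64(0.004), -1]
[0.55277011 0.17422432 0.101485  ] 173.89369751054826 [-0.5  0.5 -0.2] [ 10.  29. -41. 105.  24.  54.  42.]
[0, 0, np.float64(-0.003), np.float64(0.003), np.float64(0.049), np.float64(0.004), -1]
```

step_arm(
  targets=[0,0,0,0.003,0.025,0,-1,0,0,0,0.003,0.049,0,-1,0,0,0.019,-0.003,0.058,0,-1,0,0,0.042,-0.01,0.065,0,-1,0,0,0.064,-0.017,0.073,0,-1,0,0,0.086,-0.024,0.08,0,-1,0,0,0.108,-0.033,0.086,0,-1,0,0,0.13,-0.041,0.091,0,-1],
)

```text
time_s: 4.55
eef_pos: [0.5711, 0.209, 0.1009]
eef_rot: [-179.8, -0.0, 150.5]
ft_force: [-3.0, -4.1, 3.3]
grip_width: 0.001
finger_force: 2.6
```

```bash
sed -i 's/print(sum(out,\[\]))/print([float(x) for o in out for x in o])/' arc.py
python3 - <<'E'
from arc import *
rows(0,-.048,.034,-29.6-np.arange(1,20)*5)
E
```

```text
[0.57109663 0.20899975 0.10088658] 150.46978057151944 [-3.  -4.1  3.3] [  2.  31. -35. 101.  21.  55.  19.]
[0.0, 0.0, 0.028, -0.012, 0.012, 0.002, -1.0, 0.0, 0.0, 0.056, -0.021, 0.022, 0.002, -1.0, 0.0, 0.0, 0.084, -0.031, 0.03, 0.002, -1.0, 0.0, 0.0, 0.112, -0.041, 0.038, 0.002, -1.0, 0.0, 0.0, 0.139, -0.052, 0.045, 0.002, -1.0, 0.0, 0.0, 0.167, -0.063, 0.05, 0.002, -1.0, 0.0, 0.0, 0.195, -0.075, 0.055, 0.002, -1.0, 0.0, 0.0, 0.223, -0.087, 0.059, 0.002, -1.0, 0.0, 0.0, 0.25, -0.1, 0.062, 0.002, -1.0, 0.0, 0.0, 0.278, -0.113, 0.063, 0.002, -1.0, 0.0, 0.0, 0.306, -0.125, 0.064, 0.002, -1.0, 0.0, 0.0, 0.334, -0.138, 0.063, 0.002, -1.0, 0.0, 0.0, 0.362, -0.151, 0.061, 0.002, -1.0, 0.0, 0.0, 0.389, -0.163, 0.059, 0.002, -1.0, 0.0, 0.0, 0.417, -0.176, 0.055, 0.002, -1.0, 0.0, 0.0, 0.445, -0.188, 0.05, 0.002, -1.0, 0.0, 0.0, 0.473, -0.199, 0.044, 0.002, -1.0, 0.0, 0.0, 0.5, -0.21, 0.037, 0.002, -1.0, 0.0, 0.0, 0.528, -0.22, 0.029, 0.002, -1.0]
```

Contact made: the tangential force is about 5 N and the disc is turning. Now I'll carry on along the arc.

step_arm(
  targets=[0,0,0.028,-0.012,0.012,0,-1,0,0,0.056,-0.021,0.022,0,-1,0,0,0.084,-0.031,0.03,0,-1,0,0,0.112,-0.041,0.038,0,-1,0,0,0.139,-0.052,0.045,0,-1,0,0,0.167,-0.063,0.05,0,-1,0,0,0.195,-0.075,0.055,0,-1,0,0,0.223,-0.087,0.059,0,-1,0,0,0.25,-0.1,0.062,0,-1,0,0,0.278,-0.113,0.063,0,-1,0,0,0.306,-0.125,0.064,0,-1,0,0,0.334,-0.138,0.063,0,-1,0,0,0.362,-0.151,0.061,0,-1,0,0,0.389,-0.163,0.059,0,-1,0,0,0.417,-0.176,0.055,0,-1,0,0,0.445,-0.188,0.05,0,-1,0,0,0.473,-0.199,0.044,0,-1,0,0,0.5,-0.21,0.037,0,-1],
)

```text
time_s: 6.35
eef_pos: [0.6505, 0.1866, 0.1007]
eef_rot: [-179.7, -0.2, 60.6]
ft_force: [-2.6, 5.0, 0.2]
grip_width: -0.001
finger_force: 2.2
```

Run:
```python
from arc import *
rows(0,-.048,.034,-119.6-np.arange(1,9)*5)
cv2.imwrite("pics/w2.png",r.capture("top")[140:255,155:330,::-1])
a=r.capture("wrist")[:,:,::-1];cv2.imwrite("pics/w2w.png",a)
```

```text
[0.65047472 0.186574   0.10068807] 60.6437122386822 [-2.6  5.   0.2] [-10.  34. -13.  92.   8.  56. -55.]
[0.0, 0.0, 0.029, -0.02, 0.019, 0.002, -1.0, 0.0, 0.0, 0.057, -0.029, 0.029, 0.002, -1.0, 0.0, 0.0, 0.085, -0.039, 0.037, 0.001, -1.0, 0.0, 0.0, 0.112, -0.049, 0.045, 0.001, -1.0, 0.0, 0.0, 0.14, -0.06, 0.052, 0.001, -1.0, 0.0, 0.0, 0.168, -0.071, 0.058, 0.001, -1.0, 0.0, 0.0, 0.196, -0.083, 0.062, 0.001, -1.0, 0.0, 0.0, 0.224, -0.095, 0.066, 0.001, -1.0]
```

View pics/w2w.png

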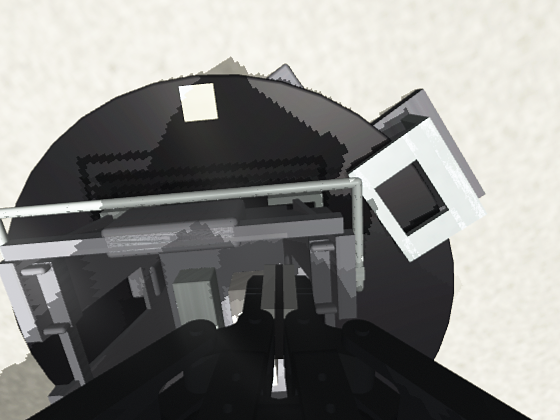

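The wrist view shows the mark at (198,102) and the window hole's centre at about (411,197). I'll measure both angles about the axis.

Run:
```python
from arc import *
for u,v,z in((198,102,.03),(411,196,.037)):
    m=pos("wrist",u,v,z)[:2]-C;print(m+C,np.degrees(np.arctan2(m[1],m[0])),np.hypot(*m))
```

```text
[0.65251322 0.27377029] 65.2540485713254 0.13022884290897951
[0.73045652 0.17244074] 7.288368822965466 0.13353545696822028
```

Run:
```python
from arc import *
f=lambda a:C+Ro.from_euler('z',a,degrees=True).as_matrix()[:2,:2]@[-.048,.034]
s=dict(eef_pos=np.r_[f(-119.6),.1],eef_rot=[180,0,60.4])
for a in -119.6-np.r_[np.arange(1,11)*5,54,57]: 
    t=tool([*f(a),.1],a+180,s);print(*t[2:5].round(3),end=' | ')
```

```text
0.028 -0.008 0.01 | 0.056 -0.017 0.02 | 0.083 -0.026 0.028 | 0.111 -0.036 0.036 | 0.139 -0.047 0.043 | 0.167 -0.059 0.049 | 0.194 -0.07 0.054 | 0.222 -0.083 0.057 | 0.25 -0.095 0.06 | 0.278 -0.108 0.062 | 0.3 -0.118 0.062 | 0.317 -0.126 0.062 |
```

step_arm(
  targets=[0,0,0.028,-0.008,0.01,0,-1,0,0,0.056,-0.017,0.02,0,-1,0,0,0.083,-0.026,0.028,0,-1,0,0,0.111,-0.036,0.036,0,-1,0,0,0.139,-0.047,0.043,0,-1,0,0,0.167,-0.059,0.049,0,-1,0,0,0.194,-0.07,0.054,0,-1,0,0,0.222,-0.083,0.057,0,-1,0,0,0.25,-0.095,0.06,0,-1,0,0,0.278,-0.108,0.062,0,-1,0,0,0.3,-0.118,0.062,0,-1,0,0,0.317,-0.126,0.062,0,-1,0,0,0.317,-0.126,0.062,0,-1],
)

```text
time_s: 7.75
eef_pos: [0.6498, 0.1278, 0.1012]
eef_rot: [-179.9, -0.1, 3.8]
ft_force: [0.1, 3.0, 1.6]
grip_width: -0.002
finger_force: 1.8
```

Run:
```python
from arc import *
s=r.sense();print(s['eef_pos'],s['eef_rot'],s['ft_force'].round(1),s['joints'].round(0))
a=r.capture("wrist")[:,:,::-1];cv2.imwrite("pics/w3.png",a)
g=C+131e-3*np.array([np.cos(np.radians(7.3)),np.sin(np.radians(7.3))])
print(pix("wrist",[*g,.03]),pix("wrist",[*g,.036]))
```

```text
[0.64975446 0.12780043 0.10117989] [-1.79885537e+02 -1.17115873e-01  3.75338347e+00] [0.1 3.  1.6] [ -15.   32.    0.   94.   -0.   54. -101.]
[206.49720581  97.74571017] [204.1939238   97.91953178]
```

View pics/w3.png

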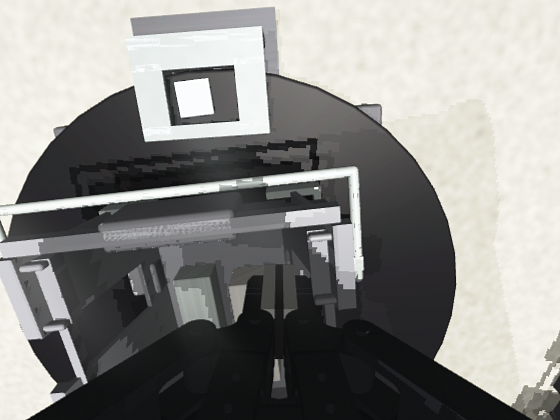

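The mark is at (194,98) and the window centre at about (205,97), so the mark is some 5 mm short. I'll turn about 2.5° more, then check.

step_arm(
  targets=[0,0,0.008,-0.002,0.003,0,-1,0,0,0.015,-0.004,0.0055,0,-1,0,0,0.015,-0.004,0.0055,0,-1],
)

```text
time_s: 8.1
eef_pos: [0.6482, 0.125, 0.1011]
eef_rot: [-179.9, -0.1, 1.0]
ft_force: [-0.5, 4.4, 3.5]
grip_width: -0.004
finger_force: 2.5
```

```bash
cat > mk.py <<'E'
from arc import *
s=r.sense();print(s['eef_pos'],s['eef_rot'],s['ft_force'].round(1))
a=r.capture("wrist");C0=pix("wrist",[*(C+131e-3*np.array([np.cos(np.radians(7.3)),np.sin(np.radians(7.3))])),.03])
x,y=C0.astype(int);b=a[y-22:y+22,x-32:x+32]; k=(b.min(2)>235).astype('uint8')
n,l,st,ce=cv2.connectedComponentsWithStats(k);print([(q[:4],c+[x-32,y-22]) for q,c in zip(st[1:],ce[1:]) if q[4]>200])
print(C0)
for q,c in zip(st[1:],ce[1:]):
    if q[4]>600:
        m=pos("wrist",*(c+[x-32,y-22]),.03)[:2]-C;print(np.degrees(np.arctan2(m[1],m[0])),np.hypot(*m))
cv2.imwrite("pics/mk.png",a[:,:,::-1])
E
python3 mk.py
```

```text
[0.64823525 0.12498008 0.10112152] [-1.79883914e+02 -8.28400336e-02  9.80211103e-01] [-0.5  4.4  3.5]
[(array([13,  2, 39, 39], dtype=int32), array([194.04842821,  96.70008496]))]
[194.00044695  98.46581191]
7.215401197379109 0.13188106434817556
```

The mark is now at 7.2° against the window's 7.3°, so it shows fully. I'll back off the wall and lift out.

step_arm(
  targets=[0,0,0,0,-0.025,0,-1,0,0,0,0,-0.025,0,-1,0,0,0,0,-0.025,-0.1,-1,0,0,0,0,-0.025,-0.2,-1,0,0,0,0,-0.025,-0.32,-1,0,0,0,0,-0.025,-0.4,-1,0,0,0,0,-0.025,-0.4,-1],
)

```text
time_s: 8.85
eef_pos: [0.6506, 0.132, 0.2663]
eef_rot: [-180.0, -0.6, 0.8]
ft_force: [0.7, 0.2, 0.2]
grip_width: -0.001
finger_force: 0.0
```

Run:
```python
from arc import *
s=r.sense();print(s['eef_pos'],s['eef_rot'],s['ft_force'].round(1))
print(tool([.465,-.15,.22],78.2))
a=r.capture("wrist");cv2.imwrite("pics/w4.png",a[:,:,::-1])
g=C+131e-3*np.array([np.cos(np.radians(7.3)),np.sin(np.radians(7.3))])
x,y=pix("wrist",[*g,.03]).astype(int);print(x,y)
cv2.imwrite("pics/w4c.png",cv2.resize(a[max(0,y-100):y+250,max(0,x-150):x+250,::-1],None,fx=1.5,fy=1.5))
```

```text
[0.65058273 0.13201495 0.26626959] [-179.97177216   -0.58298416    0.78312358] [0.7 0.2 0.2]
[ 0.0021 -0.0028 -0.4301 -0.4747  0.6987  0.1105]
238 97
```

View pics/w4c.png

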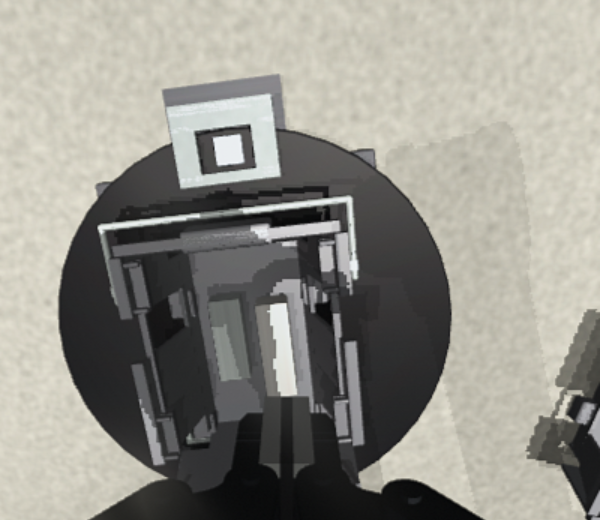

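The mark, at (228,150) in the crop, sits cleanly inside the window frame. Next I'll hover over the empty tote's near lip.

step_arm(
  targets=[0,0,-0.43,-0.475,0.699,0,1,0,0,-0.43,-0.475,0.699,0,1,0,0,-0.43,-0.475,0.699,0,1,0,0,-0.43,-0.475,0.699,0,1,0,0,-0.43,-0.475,0.699,0,1,0,0,-0.43,-0.475,0.699,0,1,0,0,-0.43,-0.475,0.699,0,1,0,0,-0.43,-0.475,0.699,0,1,0,0,-0.43,-0.475,0.699,0.05,1,0,0,-0.43,-0.475,0.699,0.11,1,0,0,-0.43,-0.475,0.699,0.11,1,0,0,-0.43,-0.475,0.699,0.11,1],
)

```text
time_s: 10.1
eef_pos: [0.4607, -0.1496, 0.2152]
eef_rot: [-179.8, 0.0, 78.2]
ft_force: [1.0, 0.2, -0.7]
grip_width: 1.002
finger_force: 0.0
```

Run:
```python
from arc import *
s=r.sense();print(s['eef_pos'],s['eef_rot'],s['ft_force'].round(1),s['joints'].round(0))
a=r.capture("wrist");cv2.imwrite("pics/w5.png",a[:,:,::-1])
for x in(-.092,-.08):
  for y in(-.025,.025): print(pix("wrist",[*(np.array([.549,-.168])+Ro.from_euler('z',-11.8,degrees=True).as_matrix()[:2,:2]@[x,y]),.08]).round(0))
```

```text
[ 0.46070323 -0.14958961  0.21522477] [-1.79812450e+02  3.35822656e-02  7.81909940e+01] [ 1.   0.2 -0.7] [ 11.   8.   2. 112.  -0.  60.   1.]
[275. 234.]
[275. 173.]
[290. 234.]
[291. 173.]
```

View pics/w5.png

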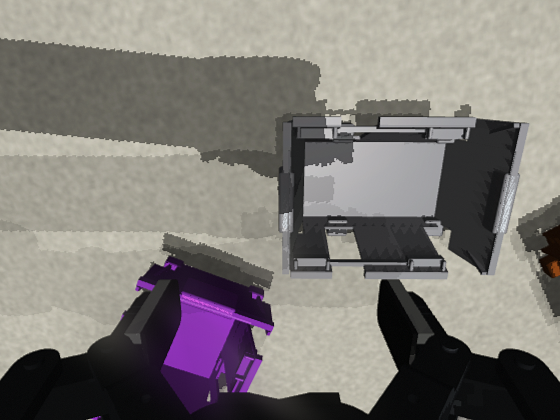

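The view shows the near lip at about (286,203) and the far lip at (507,203). The purple tote, at (215,300), is clear of the fingers' descent. I'll refine the lip position.

Run:
```python
from arc import *
A,B=pos("wrist",286,203,.08),pos("wrist",507,203,.08);d=B-A
print(A,B,(A+B)/2,np.linalg.norm(d),np.degrees(np.arctan2(d[1],d[0])))
print(tool([A[0],A[1],.067],78.2))
```

```text
[ 0.4674728  -0.14968317  0.08      ] [ 0.63728234 -0.18516479  0.08      ] [ 0.55237757 -0.16742398  0.08      ] 0.17347686493679032 -11.802121345730574
[-3.00e-04  2.00e-04  0.00e+00  3.10e-03  1.47e-02  3.73e-01]
```

step_arm(
  targets=[0,0,0,0.003,0.015,0.1,1,0,0,0,0.003,0.015,0.2,1,0,0,0,0.003,0.015,0.28,1,0,0,0,0.003,0.015,0.34,1,0,0,0,0.003,0.015,0.37,1,0,0,0,0.003,0.015,0.37,1,0,0,0,0.003,0.015,0.37,0.3,0,0,0,0.003,0.015,0.37,0,0,0,0,0.003,0.015,0.37,-0.3,0,0,0,0.003,0.015,0.37,-0.5,0,0,0,0.003,0.015,0.37,-1,0,0,0,0.003,0.015,0.37,-1,0,0,0,0.003,0.015,0.37,-1,0,0,0,0.003,0.015,0.37,-1],
  grip_force=110,
)

```text
time_s: 11.55
eef_pos: [0.4678, -0.1496, 0.0699]
eef_rot: [180.0, -0.0, 78.2]
ft_force: [-9.3, 1.0, 15.2]
grip_width: 0.134
finger_force: 106.6
```

step_arm(
  targets=[0,0,0,0,0,-0.02,-1,0,0,0,0,0,-0.05,-1,0,0,0,0,0,-0.1,-1,0,0,0,0,0,-0.18,-1,0,0,0,0,0,-0.26,-1,0,0,0,0,0,-0.34,-1,0,0,0,0,0,-0.4,-1,0,0,0,0,0,-0.42,-1,0,0,0,0,0,-0.42,-1,0,0,0,0,0,-0.42,-1,0,0,0,0,0,-0.42,-1],
)

```text
time_s: 12.65
eef_pos: [0.4666, -0.1491, 0.2344]
eef_rot: [-179.8, 0.0, 78.3]
ft_force: [-0.1, -0.4, -3.0]
grip_width: 0.126
finger_force: 103.9
```

Run:
```python
from arc import *
s=r.sense();print(s['eef_pos'],s['eef_rot'],s['ft_force'].round(1),s['wrist_torque'].round(2),s['grip_width'])
a=r.capture("wrist");cv2.imwrite("pics/w6.png",a[:,:,::-1])
b=r.capture("scene");cv2.imwrite("pics/s6.png",b[:,:,::-1])
# montage
m=np.hstack([cv2.resize(a,(400,300)),cv2.resize(b[100:310,130:410],(400,300))]);cv2.imwrite("pics/m6.png",m[:,:,::-1])
```

```text
[ 0.46661343 -0.14910468  0.23441052] [-1.79769273e+02  3.19813624e-03  7.82591464e+01] [-0.1 -0.4 -3. ] [ 0.1   0.2  -0.03] 0.1264495316211035
```

View pics/m6.png

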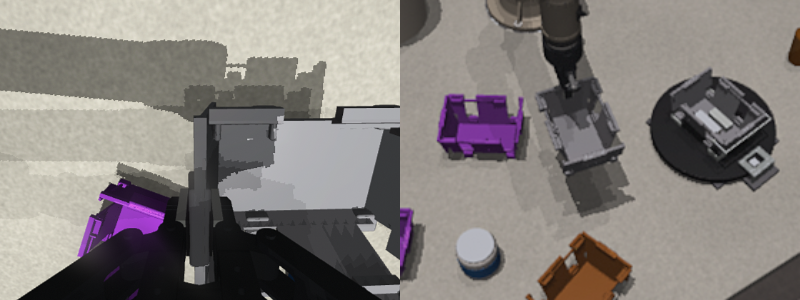

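The tote is held level, weighing about 3 N. I'll carry it over the loaded tote.

Run:
```python
from arc import *
print(tool([.5137,.1444,.234],97.3))
```

```text
[-9.000e-04 -1.000e-04 -1.057e-01  7.423e-01 -3.520e-02  2.100e-03]
```

step_arm(
  targets=[0,0,-0.01,0.04,-0.002,0,-1,0,0,-0.02,0.12,-0.006,0,-1,0,0,-0.04,0.22,-0.012,0,-1,0,0,-0.06,0.33,-0.017,0,-1,0,0,-0.07,0.44,-0.022,0,-1,0,0,-0.085,0.54,-0.027,0,-1,0,0,-0.095,0.63,-0.031,0,-1,0,0,-0.105,0.7,-0.034,0,-1,0,0,-0.106,0.735,-0.035,0,-1,0,0,-0.106,0.742,-0.035,0,-1,0,0,-0.106,0.742,-0.035,0,-1,0,0,-0.106,0.742,-0.035,0,-1],
)

```text
time_s: 13.95
eef_pos: [0.5146, 0.1418, 0.236]
eef_rot: [-180.0, 0.1, 97.2]
ft_force: [-0.3, -0.1, -4.1]
grip_width: 0.127
finger_force: 104.1
```

Run:
```python
from arc import *
s=r.sense();print(s['eef_pos'],s['eef_rot'],s['ft_force'].round(1),s['grip_width'])
a=r.capture("wrist");cv2.imwrite("pics/w7.png",a[:,:,::-1])
b=r.capture("top")[150:250,160:260];
m=np.hstack([cv2.resize(a,(480,360)),cv2.resize(b,(320,360),interpolation=cv2.INTER_CUBIC)]);cv2.imwrite("pics/m7.png",m[:,:,::-1])
print(tool([.5137,.1444,.234],97.3))
```

```text
[0.51457069 0.14184168 0.23600531] [-1.79951025e+02  8.20762791e-02  9.71659076e+01] [-0.3 -0.1 -4.1] 0.12714921040011326
[-0.0001  0.0003 -0.0008  0.0061 -0.0017  0.0055]
```

View pics/m7.png

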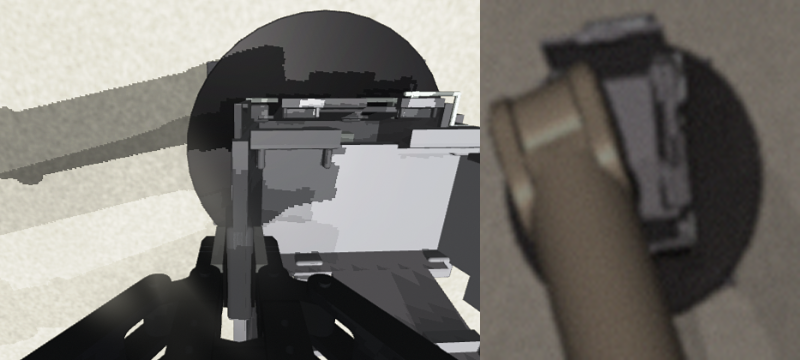

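All ten views are now used. Both rims look parallel, with the upper tote right over the lower one, so from here I go by force and height. I'll correct y by about 2.5 mm and lower close to contact.

step_arm(
  targets=[0,0,0,0.006,-0.002,0.03,-1,0,0,0,0.006,-0.002,0.06,-1,0,0,0,0.006,-0.002,0.09,-1,0,0,0,0.006,-0.002,0.11,-1,0,0,0,0.006,-0.002,0.12,-1,0,0,0,0.006,-0.002,0.12,-1,0,0,0,0.006,-0.002,0.12,-1],
)

```text
time_s: 14.75
eef_pos: [0.5138, 0.1464, 0.1885]
eef_rot: [180.0, -0.0, 97.3]
ft_force: [1.2, -0.1, -3.5]
grip_width: 0.123
finger_force: 104.2
```

step_arm(
  targets=[0,0,0,0,0,0.005,-1,0,0,0,0,0,0.01,-1,0,0,0,0,0,0.015,-1,0,0,0,0,0,0.015,-1,0,0,0,0,0,0.015,-1],
)

```text
time_s: 15.25
eef_pos: [0.5137, 0.1463, 0.1823]
eef_rot: [180.0, 0.0, 97.3]
ft_force: [0.6, 0.1, -3.6]
grip_width: 0.126
finger_force: 104.1
```

step_arm(
  targets=[0,0,0,-0.004,0,0,-1,0,0,0,-0.004,0,0.003,-1,0,0,0,-0.004,0,0.005,-1,0,0,0,-0.004,0,0.005,-1],
)

```text
time_s: 15.65
eef_pos: [0.5139, 0.1446, 0.1802]
eef_rot: [180.0, 0.0, 97.3]
ft_force: [0.4, -0.1, -2.5]
grip_width: 0.128
finger_force: 103.9
```

step_arm(
  targets=[0,0,0,0,0,0.0025,-1,0,0,0,0,0,0.005,-1,0,0,0,0,0,0.005,-1],
)

```text
time_s: 15.95
eef_pos: [0.5137, 0.1447, 0.1787]
eef_rot: [180.0, 0.0, 97.3]
ft_force: [-2.7, -0.4, 1.9]
grip_width: 0.123
finger_force: 105.1
```

step_arm(
  targets=[0,0,0,0,0,0.0025,-1,0,0,0,0,0,0.005,-1,0,0,0,0,0,0.005,-1],
)

```text
time_s: 16.25
eef_pos: [0.5139, 0.1449, 0.1772]
eef_rot: [179.9, -0.0, 97.3]
ft_force: [-5.6, -1.8, 5.8]
grip_width: 0.126
finger_force: 109.9
```

step_arm(
  targets=[0,0,0,0,-0.003,0,-1,0,0,0,0,-0.005,0,-1,0,0,0,0,-0.005,0,-1],
)

```text
time_s: 16.55
eef_pos: [0.5136, 0.1448, 0.1772]
eef_rot: [179.7, -0.0, 97.3]
ft_force: [1.2, -0.1, 2.7]
grip_width: 0.123
finger_force: 106.9
```

step_arm(
  targets=[0,0,0,0,-0.003,0,-1,0,0,0,0,-0.005,0,-1,0,0,0,0,-0.005,0,-1],
)

```text
time_s: 16.85
eef_pos: [0.5125, 0.1446, 0.1771]
eef_rot: [179.6, -0.0, 97.3]
ft_force: [5.7, 0.5, 0.3]
grip_width: 0.124
finger_force: 105.7
```

```bash
cat > st.py <<'E'
from arc import *
s=r.sense();p=s['eef_pos'];d=p[:2]-C;a=np.radians(7.25);u=np.array([np.cos(a),np.sin(a)]);n=np.array([-u[1],u[0]])
print('t',s['time_s'],'along',round((d@u)*1e3+86,1),'across',round((d@n)*1e3,1),'z',round(p[2]*1e3,1),s['eef_rot'].round(2),'F along/across/z',(s['ft_force'][:2]@u).round(1),(s['ft_force'][:2]@n).round(1),s['ft_force'][2].round(1),'T',s['wrist_torque'].round(2))
E
sed -i 's/C=np.array(\[.598,.1555\])/C=np.array([.599,.1553])/' arc.py; python3 st.py
```

```text
t 16.85 along -1.2 across 0.3 z 177.1 [ 1.7962e+02 -4.0000e-02  9.7340e+01] F along/across/z 5.7 -0.2 0.3 T [ 0.18 -1.94  0.02]
```

step_arm(
  targets=[0,0,0,0,-0.003,0.003,-1,0,0,0,0,-0.005,0.005,-1,0,0,0,0,-0.005,0.005,-1],
)

```text
time_s: 17.15
eef_pos: [0.5119, 0.1446, 0.1759]
eef_rot: [179.4, -0.1, 97.3]
ft_force: [8.0, 1.0, 1.4]
grip_width: 0.124
finger_force: 107.5
```

step_arm(
  targets=[0,0,0,0,-0.003,0,-1,0,0,0,0,-0.005,0,-1,0,0,0,0,-0.005,0,-1],
)

```text
time_s: 17.45
eef_pos: [0.5118, 0.1445, 0.1759]
eef_rot: [179.2, -0.1, 97.3]
ft_force: [12.8, 1.1, -2.7]
grip_width: 0.122
finger_force: 104.8
```

```bash
python3 st.py
```

```text
t 17.45 along -1.9 across 0.3 z 175.9 [ 1.7918e+02 -9.0000e-02  9.7330e+01] F along/across/z 12.8 -0.5 -2.7 T [ 0.3  -3.36 -0.  ]
```

It stalls at -1.9 mm with the side force rising, and it is about 3 mm lower than first contact, so it is probably up against a stop. I'll ease back and press down lightly.

step_arm(
  targets=[0,0,0,0,0.006,0,-1,0,0,0,0,0.008,0,-1,0,0,0,0,0.008,0,-1],
)

```text
time_s: 17.75
eef_pos: [0.512, 0.1446, 0.1758]
eef_rot: [179.6, -0.0, 97.3]
ft_force: [5.1, -0.0, 5.3]
grip_width: 0.124
finger_force: 110.8
```

```bash
python3 st.py
```

```text
t 17.75 along -1.7 across 0.3 z 175.8 [ 1.7959e+02 -4.0000e-02  9.7330e+01] F along/across/z 5.0 -0.7 5.3 T [ 0.14 -2.26 -0.01]
```

step_arm(
  targets=[0,0,0,0,0,0.0025,-1,0,0,0,0,0,0.005,-1,0,0,0,0,0,0.005,-1],
)

```text
time_s: 18.05
eef_pos: [0.5115, 0.1445, 0.1744]
eef_rot: [179.6, -0.0, 97.3]
ft_force: [1.7, -0.6, 9.6]
grip_width: 0.121
finger_force: 120.0
```

```bash
python3 st.py
```

```text
t 18.05 along -2.2 across 0.4 z 174.4 [ 1.7962e+02 -2.0000e-02  9.7340e+01] F along/across/z 1.6 -0.8 9.6 T [ 0.01 -2.05  0.01]
```

step_arm(
  targets=[0,0,0,0,0.003,-0.005,-1,0,0,0,0,0.006,-0.005,-1,0,0,0,0,0.006,-0.005,-1],
)

```text
time_s: 18.35
eef_pos: [0.512, 0.1446, 0.1756]
eef_rot: [179.9, 0.0, 97.3]
ft_force: [-1.1, -1.6, 8.7]
grip_width: 0.128
finger_force: 117.4
```

```bash
python3 st.py
```

```text
t 18.35 along -1.6 across 0.4 z 175.6 [179.88   0.    97.35] F along/across/z -1.3 -1.5 8.7 T [-0.01 -1.31 -0.03]
```

step_arm(
  targets=[0,0,0,0,0.003,0,-1,0,0,0,0,0.006,0,-1,0,0,0,0,0.006,0,-1],
)

```text
time_s: 18.65
eef_pos: [0.5121, 0.1447, 0.1755]
eef_rot: [-179.8, 0.0, 97.4]
ft_force: [-7.6, -2.3, 14.8]
grip_width: 0.122
finger_force: 123.9
```

```bash
python3 st.py
```

```text
t 18.65 along -1.5 across 0.4 z 175.5 [-1.7982e+02  4.0000e-02  9.7360e+01] F along/across/z -7.9 -1.3 14.8 T [-0.17 -0.36 -0.  ]
```

step_arm(
  targets=[0,0,0,0,0.003,0,-1,0,0,0,0,0.006,0,-1,0,0,0,0,0.006,0,-1],
)

```text
time_s: 18.95
eef_pos: [0.5129, 0.145, 0.1755]
eef_rot: [-179.6, 0.0, 97.4]
ft_force: [-10.4, -2.6, 17.5]
grip_width: 0.127
finger_force: 127.7
```

```bash
python3 st.py
```

```text
t 18.95 along -0.7 across 0.6 z 175.5 [-1.7963e+02  5.0000e-02  9.7360e+01] F along/across/z -10.6 -1.3 17.5 T [-0.19  0.36 -0.04]
```

Friction makes sliding ambiguous. I'll lift off, then probe straight down at set offsets and compare the contact heights.

step_arm(
  targets=[0,0,0,0,0,-0.01,-1,0,0,0,0,0,-0.02,-1,0,0,0,0,0,-0.02,-1,0,0,0,0,0,-0.02,-1],
)

```text
time_s: 19.35
eef_pos: [0.5142, 0.1445, 0.1807]
eef_rot: [-179.7, 0.0, 97.3]
ft_force: [-0.2, -0.2, -2.7]
grip_width: 0.12
finger_force: 104.5
```

```bash
python3 st.py
```

```text
t 19.35 along 0.5 across 0.0 z 180.7 [-1.7971e+02  4.0000e-02  9.7340e+01] F along/across/z -0.2 -0.2 -2.7 T [0.   0.11 0.05]
```

step_arm(
  targets=[0,0,0,0,-0.004,-0.01,-1,0,0,0,0,-0.009,-0.01,-1,0,0,0,0,-0.009,-0.01,-1,0,0,0,0,-0.009,-0.01,-1],
)

```text
time_s: 19.75
eef_pos: [0.5118, 0.1444, 0.1859]
eef_rot: [-179.9, 0.0, 97.3]
ft_force: [-0.2, 1.1, -3.7]
grip_width: 0.123
finger_force: 104.6
```

```bash
python3 st.py
```

```text
t 19.75 along -1.9 across 0.2 z 185.9 [-1.799e+02  2.000e-02  9.734e+01] F along/across/z -0.1 1.1 -3.7 T [ 0.02  0.25 -0.05]
```

step_arm(
  targets=[0,0,0,0,0,0.005,-1,0,0,0,0,0,0.01,-1,0,0,0,0,0,0.0125,-1,0,0,0,0,0,0.0125,-1],
)

```text
time_s: 20.15
eef_pos: [0.5124, 0.1447, 0.1821]
eef_rot: [-180.0, 0.0, 97.3]
ft_force: [-5.3, -1.7, 5.6]
grip_width: 0.126
finger_force: 107.1
```

```bash
python3 st.py
```

```text
t 20.15 along -1.3 across 0.4 z 182.1 [-1.800e+02  1.000e-02  9.734e+01] F along/across/z -5.5 -1.0 5.6 T [-0.15  0.5  -0.05]
```

step_arm(
  targets=[0,0,0,0,0,0.0025,-1,0,0,0,0,0,0.005,-1,0,0,0,0,0,0.005,-1],
)

```text
time_s: 20.45
eef_pos: [0.5134, 0.1447, 0.1792]
eef_rot: [179.9, -0.0, 97.3]
ft_force: [2.1, 1.1, -1.7]
grip_width: 0.124
finger_force: 104.3
```

```bash
python3 st.py
```

```text
t 20.45 along -0.2 across 0.3 z 179.2 [ 1.7989e+02 -1.0000e-02  9.7340e+01] F along/across/z 2.2 0.8 -1.7 T [ 0.14 -0.45  0.01]
```

It touched at 182 mm, then shifted 1 mm and dropped to 179 mm with the load gone, which looks like a pocket. I'll continue gently.

step_arm(
  targets=[0,0,0,0,0,0.0025,-1,0,0,0,0,0,0.005,-1,0,0,0,0,0,0.005,-1],
)

```text
time_s: 20.75
eef_pos: [0.5129, 0.1447, 0.1779]
eef_rot: [179.9, 0.0, 97.3]
ft_force: [-1.0, -0.7, 3.0]
grip_width: 0.131
finger_force: 107.2
```

```bash
python3 st.py
```

```text
t 20.75 along -0.7 across 0.3 z 177.9 [179.93   0.    97.35] F along/across/z -1.1 -0.6 3.0 T [ 0.05 -0.43  0.02]
```

step_arm(
  targets=[0,0,0,0,0,0.0025,-1,0,0,0,0,0,0.005,-1,0,0,0,0,0,0.005,-1],
)

```text
time_s: 21.05
eef_pos: [0.5124, 0.1447, 0.1764]
eef_rot: [180.0, 0.0, 97.4]
ft_force: [-5.6, -1.3, 9.3]
grip_width: 0.127
finger_force: 115.4
```

```bash
python3 st.py
```

```text
t 21.05 along -1.2 across 0.4 z 176.4 [1.7998e+02 2.0000e-02 9.7350e+01] F along/across/z -5.8 -0.6 9.3 T [-0.12 -0.09  0.03]
```

```bash
cat > fl.py <<'E'
from arc import *
def flow(b):
    a=cv2.imread("pics/w7.png",0);b=cv2.cvtColor(b,cv2.COLOR_RGB2GRAY)
    m=np.zeros_like(a);m[145:400,285:560]=255
    p=cv2.goodFeaturesToTrack(a,60,.03,8,mask=m)
    q,st,e=cv2.calcOpticalFlowPyrLK(a,b,p,None,winSize=(25,25));w,s2,_=cv2.calcOpticalFlowPyrLK(b,a,q,None,winSize=(25,25))
    ok=(st[:,0]>0)&(np.abs(w-p).max((1,2))<.4)
    return p[ok,0],q[ok,0]
if __name__=="__main__":
    b=r.capture("wrist");cv2.imwrite("pics/w8.png",b[:,:,::-1])
    p,q=flow(b)
    for x,y in zip(p,q): print(x.round(0),(y-x).round(1),end=' ; ')
E
python3 fl.py
```

```text
[392. 373.] [-0.  -0.1] ; [385. 320.] [2.4 0.9] ; [357. 326.] [-0.   0.6] ; [540. 349.] [5.4 4.5] ; [412. 393.] [0.1 0.1] ; [547. 322.] [5.7 4.2] ; [399. 170.] [-1.3  0.6] ; [509. 290.] [5.3 3.1] ; [500. 314.] [4.4 3.1] ; [342. 241.] [1.6 0.3] ; [352. 239.] [1.3 0.4] ; [331. 246.] [1.5 0.1] ; [320. 254.] [ 1.4 -0.1] ; [387. 188.] [-0.6  0.7] ; [375. 307.] [2.4 0.9] ; [362. 237.] [1.1 0.5] ; [343. 320.] [1.4 0.8] ; [307. 260.] [0.8 0. ] ; [395. 194.] [-1.   1.1] ; [286. 396.] [-0.8  0.1] ; [286. 373.] [-0.7  2.6] ; [500. 304.] [4.5 3. ] ; [299. 317.] [0.  0.1] ; [327. 295.] [0.1 0.8] ; [401. 179.] [-1.9  0.6] ; [317. 275.] [0.1 0.2] ; [293. 173.] [-0.9  0.3] ; [346. 308.] [1.1 0.9] ; [308. 274.] [0.3 0.2] ; [376. 174.] [-0.2  0.6] ; [288. 165.] [-1.   0.2] ; [362. 294.] [1.3 1. ] ; [293. 153.] [-0.5  0.1] ; [387. 174.] [-0.1  0.5] ; [508. 324.] [4.3 3.2] ; [399. 154.] [0.2 0.5] ; [302. 175.] [-1.   0.4] ; [305. 197.] [0.4 0.6] ; [491. 291.] [4.4 3. ] ; [345. 295.] [2.2 0.9] ; [377. 193.] [-0.4  1.7] ; [287. 197.] [-0.8 -0.3] ; [370. 293.] [1.5 1.2] ;
```

Tracking shows the far end about 5 mm high relative to the grip, so pressing at the lip pitches the tote. It's better to let it stand on its own weight: ease the load, open slightly, and look again.

step_arm(
  targets=[0,0,0,0,0,-0.004,-1,0,0,0,0,0,-0.006,-1,0,0,0,0,0,-0.006,-1],
)

```text
time_s: 21.4
eef_pos: [0.513, 0.1447, 0.1779]
eef_rot: [179.9, -0.0, 97.3]
ft_force: [-0.2, -0.8, 3.2]
grip_width: 0.128
finger_force: 107.3
```

```bash
python3 st.py; python3 fl.py | tr ';' '\n' | awk '{gsub(/[\[\].]+ /," ")} 1' | grep -E '^ ?\[?(5|49|28|29|30)' | tr '\n' ';'
```

```text
t 21.4 along -0.7 across 0.3 z 177.9 [ 1.7994e+02 -1.0000e-02  9.7340e+01] F along/across/z -0.3 -0.7 3.2 T [ 0.09 -0.56  0.01]
 [540 349 [3.1 2.6 ; [547 322 [3.3 2.5 ; [509 290 [3  1.8 ; [500 314 [2.6 1.7 ; [307 260  0.1 -0.1 ; [549 384 [2.5 2.6 ; [286 396 [-0.5  0.1 ; [286 373 [-0.5  2.5 ; [500 304 [2.7 1.6 ; [299 317 [0  0.1 ; [293 173 [-0.5  0.1 ; [308 274 [-0.1  0.1 ; [288 165 [-0.4  0  ; [293 153 [-0.2 -0.1 ; [508 324 [2.5 1.7 ; [302 175 [-0.5  0.2 ; [305 197 [0.2 0.3 ; [491 291 [2.2 1.8 ;
```

step_arm(
  targets=[0,0,0,0,0,0,-0.7,0,0,0,0,0,0,-0.65,0,0,0,0,0,0,-0.6,0,0,0,0,0,0,-0.6,0,0,0,0,0,0,-0.6],
  grip_force=30,
)

```text
time_s: 21.95
eef_pos: [0.5121, 0.1444, 0.1773]
eef_rot: [-179.9, 0.0, 97.3]
ft_force: [-0.1, 0.2, 0.3]
grip_width: 0.198
finger_force: 0.0
```

```bash
python3 st.py; python3 fl.py | tr ';' '\n' | awk '{gsub(/[\[\].]+ /," ")} 1' | grep -E '^ ?\[?(5|49|28|29|30)' | tr '\n' ';'
```

```text
t 21.95 along -1.6 across 0.2 z 177.3 [-1.7992e+02  2.0000e-02  9.7340e+01] F along/across/z -0.0 0.2 0.3 T [ 0.04 -0.06  0.05]
[540 349 [4.8 4  ; [547 322 [5.3 3.5 ; [509 290 [5.9 2.2 ; [500 314 [3.8 2  ; [286 396 [-4   0.5 ; [286 373 [-4 -7 ; [500 304 [4.3 1.9 ; [299 317 [8.4 0.7 ; [293 173 [-5.4 -2.9 ; [288 165 [-5.6 -3  ; [293 153 [-5.4 -2.6 ; [508 324 [3.4 2.1 ; [302 175 [-5.5 -2.8 ; [491 291 [4.3 2  ;
```

After release the tote stands on its own but still looks pitched. I'll open up, rise, and triangulate its rim from two wrist views, numerically only.

step_arm(
  targets=[0,0,0,0,0,0,-0.2,0,0,0,0,0,0,0,0,0,0,0,0,0,0,0,0,0,0,0,-0.05,0,0,0,0,0,0,-0.15,0,0,0,0,0,0,-0.26,0,0,0,0,0,0.07,-0.36,0,0,0,0,0,0.14,-0.38,0,0,0,0,0,0.14,-0.38,0,0,0,0,0,0.14,-0.38,0,0,0,0,0,0.14,-0.38,0],
)

```text
time_s: 23.1
eef_pos: [0.5668, 0.1516, 0.3285]
eef_rot: [-179.8, 0.0, 97.4]
ft_force: [0.1, -0.3, 0.1]
grip_width: 0.497
finger_force: 0.0
```

```bash
cat > vw.py <<'E'
import sys,pickle
from arc import *
s=r.sense();a=r.capture("wrist");cv2.imwrite(f"pics/{sys.argv[1]}.png",a[:,:,::-1]);pickle.dump(dict(s),open(f"{sys.argv[1]}.pkl","wb"));print(s['time_s'],s['eef_pos'],s['eef_rot'],s['joint_velocities'].round(1))
E
python3 vw.py v1
```

```text
23.1 [0.5667908  0.15157391 0.32847891] [-1.79839666e+02  2.97439373e-02  9.73597320e+01] [ 0.  -0.4 -0.   0.4  0.1 -0.1  0.1]
```

step_arm(
  targets=[0,0,0,0,0.07,0,0,0,0,0,0,0.15,0,0,0,0,0,0,0.15,0,0,0,0,0,0,0.15,0,0,0,0,0,0,0.15,0,0],
)

```text
time_s: 23.65
eef_pos: [0.6264, 0.1594, 0.3294]
eef_rot: [-179.9, 0.0, 97.4]
ft_force: [0.5, 0.3, -0.2]
grip_width: 0.504
finger_force: 0.0
```

```bash
python3 vw.py v2
cat > tri.py <<'E'
import sys,pickle
from arc import *
n1,n2=sys.argv[1:3]
a,b=[cv2.imread(f"pics/{n}.png",0) for n in(n1,n2)];sa,sb=[pickle.load(open(f"{n}.pkl","rb")) for n in(n1,n2)]
def P(s):
    c,R,t=cam("wrist",s);K=np.array([[c['fx'],0,c['cx']],[0,c['fy'],c['cy']],[0,0,1]]);return K@np.c_[R.T,-R.T@t]
p=cv2.goodFeaturesToTrack(a,300,.01,6)
# initial guess: rim plane z=.185
g=np.array([[pix("wrist",pos("wrist",*x[0],.185,sa),sb)] for x in p],np.float32)
q,st,e=cv2.calcOpticalFlowPyrLK(a,b,p,g.copy(),winSize=(17,17),maxLevel=1,flags=cv2.OPTFLOW_USE_INITIAL_FLOW)
w,_,_=cv2.calcOpticalFlowPyrLK(b,a,q,p.copy(),winSize=(17,17),maxLevel=1,flags=cv2.OPTFLOW_USE_INITIAL_FLOW)
ok=(st[:,0]>0)&(np.abs(w-p).max((1,2))<.3)
X=cv2.triangulatePoints(P(sa),P(sb),p[ok,0].T.astype(float),q[ok,0].T.astype(float));X=(X[:3]/X[3]).T
rp=np.array([np.abs(pix("wrist",x,sb)-y).max() for x,y in zip(X,q[ok,0])])
al=np.radians(7.25);L=(X[:,:2]-C)@np.array([[np.cos(al),-np.sin(al)],[np.sin(al),np.cos(al)]])
k=(rp<1.2)&(np.abs(L[:,0])<.11)&(np.abs(L[:,1])<.08)
o=np.c_[L*1e3,X[:,2:]*1e3][k];z=float(sys.argv[3])if len(sys.argv)>3 else 90
for t,rpx,px in sorted(zip(o.round(0).astype(int).tolist(),rp[k].round(1),p[ok,0][k].astype(int).tolist())): 
    if t[2]>z: print(t,px,end='; ')
print('median y reproj err',np.median(rp))
E
python3 tri.py v1 v2
```

```text
23.65 [0.62639422 0.15943859 0.32944525] [-1.79926048e+02  1.19009914e-02  9.73694170e+01] [ 0.  -0.6  0.1 -0.1  0.1 -0.  -0. ]
[-92, -26, 184] [207, 231]; [-78, -50, 179] [226, 255]; [-78, 51, 182] [220, 137]; [-78, 56, 181] [220, 130]; [-68, -36, 108] [245, 213]; [-56, -51, 179] [252, 255]; [-55, -57, 179] [253, 262]; [-52, 50, 182] [253, 138]; [-52, 56, 182] [254, 131]; [-50, -55, 179] [259, 260]; [-49, -65, 111] [263, 239]; [-45, -56, 110] [267, 231]; [-45, -42, 114] [267, 220]; [-43, -35, 112] [269, 213]; [-43, 47, 122] [268, 134]; [-38, -53, 117] [274, 231]; [-27, -40, 117] [284, 219]; [-22, -46, 118] [289, 225]; [-22, 44, 132] [290, 138]; [-21, 59, 181] [294, 126]; [-8, 69, 182] [312, 113]; [18, -49, 180] [337, 255]; [49, -48, 137] [362, 234]; [54, -42, 114] [362, 220]; [61, -36, 111] [369, 214]; [62, -43, 120] [371, 223]; [67, -51, 125] [377, 232]; [69, -44, 120] [378, 224]; [87, 52, 184] [436, 136]; [87, 69, 102] [403, 108]; median y reproj err 0.0890017259647351
```

Rim-level features come out at 179–184 mm, where home is 183–184 and standing on the stops is 188–189. Both sides are centred in y, so it looks seated. To confirm, I'll go back round the lip with a little gap and nudge it both ways along x. In the pockets it must stop within about 4 mm.

step_arm(
  targets=[0,0,0,0,-0.1,0,0,0,0,0,0,-0.2,0,0,0,0,0,0,-0.29,0,0,0,0,0,0,-0.29,0,0,0,0,0,0,-0.29,0.1,0,0,0,0,0,-0.29,0.2,0,0,0,0,0,-0.29,0.3,0,0,0,0,0,-0.29,0.36,0,0,0,0,0,-0.29,0.365,-0.3,0,0,0,0,-0.29,0.365,-0.62,0,0,0,0,-0.29,0.365,-0.62,0,0,0,0,-0.29,0.365,-0.62],
)

```text
time_s: 24.9
eef_pos: [0.5131, 0.1448, 0.1852]
eef_rot: [179.9, -0.0, 97.3]
ft_force: [-0.9, -0.0, 0.3]
grip_width: 0.191
finger_force: 0.5
```

```bash
python3 st.py
```

```text
t 24.9 along -0.5 across 0.5 z 185.2 [ 1.7989e+02 -2.0000e-02  9.7330e+01] F along/across/z -0.9 0.1 0.3 T [ 0.04  0.24 -0.01]
```

step_arm(
  targets=[0,0,0,0,0.004,0,-0.62,0,0,0,0,0.008,0,-0.62,0,0,0,0,0.008,0,-0.62],
)

```text
time_s: 25.2
eef_pos: [0.5159, 0.1451, 0.1842]
eef_rot: [180.0, -0.0, 97.3]
ft_force: [-2.0, -1.1, 2.6]
grip_width: 0.192
finger_force: 1.3
```

step_arm(
  targets=[0,0,0,0,0.003,0,-0.62,0,0,0,0,0.005,0,-0.62,0,0,0,0,0.005,0,-0.62],
)

```text
time_s: 25.5
eef_pos: [0.5167, 0.1451, 0.1836]
eef_rot: [-179.8, 0.0, 97.3]
ft_force: [-5.8, -1.1, 4.1]
grip_width: 0.193
finger_force: 2.8
```

step_arm(
  targets=[0,0,0,0,0.003,0,-0.62,0,0,0,0,0.005,0,-0.62,0,0,0,0,0.005,0,-0.62],
)

```text
time_s: 25.8
eef_pos: [0.5168, 0.1452, 0.1835]
eef_rot: [-179.6, 0.0, 97.4]
ft_force: [-9.7, -1.9, 8.2]
grip_width: 0.191
finger_force: 5.1
```

```bash
python3 st.py
```

```text
t 25.8 along 3.2 across 0.4 z 183.5 [-1.796e+02  5.000e-02  9.735e+01] F along/across/z -9.9 -0.6 8.2 T [-0.31  2.18  0.01]
```

It stops hard at +3.2 mm in the +x direction, at about 10 N. Now the other way.

step_arm(
  targets=[0,0,0,0,-0.01,0,-0.62,0,0,0,0,-0.018,0,-0.62,0,0,0,0,-0.018,0,-0.62],
)

```text
time_s: 26.1
eef_pos: [0.5132, 0.1445, 0.1838]
eef_rot: [179.9, -0.0, 97.3]
ft_force: [0.2, 0.6, 0.1]
grip_width: 0.189
finger_force: 0.0
```

step_arm(
  targets=[0,0,0,0,-0.004,0,-0.62,0,0,0,0,-0.006,0,-0.62,0,0,0,0,-0.006,0,-0.62],
)

```text
time_s: 26.4
eef_pos: [0.5108, 0.1443, 0.1839]
eef_rot: [179.9, -0.0, 97.3]
ft_force: [1.6, 0.2, -0.7]
grip_width: 0.191
finger_force: 0.8
```

step_arm(
  targets=[0,0,0,0,-0.004,0,-0.62,0,0,0,0,-0.006,0,-0.62,0,0,0,0,-0.006,0,-0.62],
)

```text
time_s: 26.7
eef_pos: [0.5086, 0.144, 0.1838]
eef_rot: [179.9, -0.0, 97.3]
ft_force: [4.2, -0.1, -2.0]
grip_width: 0.192
finger_force: 1.9
```

step_arm(
  targets=[0,0,0,0,-0.003,0,-0.62,0,0,0,0,-0.005,0,-0.62,0,0,0,0,-0.005,0,-0.62],
)

```text
time_s: 27.0
eef_pos: [0.5083, 0.144, 0.1842]
eef_rot: [179.7, -0.0, 97.3]
ft_force: [7.9, 1.9, -4.4]
grip_width: 0.192
finger_force: 3.5
```

```bash
python3 st.py
```

```text
t 27.0 along -5.5 across 0.2 z 184.2 [ 1.7966e+02 -3.0000e-02  9.7330e+01] F along/across/z 8.1 0.9 -4.4 T [ 0.25 -1.73 -0.01]
```

It stops at both ends, with about 4.5 mm of free travel (8.7 mm less the 4.2 mm finger gap). That matches the pocket play of 4 mm, so the feet are in the pockets. I'll back off, lift clear and do a final numeric check.

step_arm(
  targets=[0,0,0,0,0.008,0,-0.62,0,0,0,0,0.01,0,-0.3,0,0,0,0,0.01,0,0,0,0,0,0,0.01,0,0,0,0,0,0,0.01,-0.05,0,0,0,0,0,0.01,-0.15,0,0,0,0,0,0.01,-0.26,0,0,0,0,0,0.08,-0.35,0,0,0,0,0,0.15,-0.36,0,0,0,0,0,0.15,-0.36,0,0,0,0,0,0.15,-0.36,0,0,0,0,0,0.15,-0.36,0],
)

```text
time_s: 28.2
eef_pos: [0.5639, 0.1512, 0.3265]
eef_rot: [-179.8, 0.0, 97.4]
ft_force: [0.2, -0.1, -1.0]
grip_width: 0.5
finger_force: 0.0
```

```bash
python3 vw.py v3
```

```text
28.2 [0.56385681 0.15122265 0.32654442] [-1.79826998e+02  3.03361228e-02  9.73654653e+01] [-0.  -0.3 -0.   0.2  0.2 -0.2 -0. ]
```

step_arm(
  targets=[0,0,0,0,0.1,0,0,0,0,0,0,0.2,0,0,0,0,0,0,0.2,0,0,0,0,0,0,0.2,0,0,0,0,0,0,0.2,0,0],
)

```text
time_s: 28.75
eef_pos: [0.6434, 0.1617, 0.3276]
eef_rot: [-179.9, 0.0, 97.4]
ft_force: [-0.6, 0.4, -0.1]
grip_width: 0.497
finger_force: 0.0
```

```bash
python3 vw.py v4; python3 tri.py v3 v4 160
python3 - <<'E'
from arc import *
a=cv2.imread("pics/v4.png");g=C+131e-3*np.array([np.cos(np.radians(7.3)),np.sin(np.radians(7.3))])
x,y=pix("wrist",[*g,.03]).astype(int);b=a[max(0,y-40):y+40,x-40:x+40];print(x,y)
n,l,st,ce=cv2.connectedComponentsWithStats((b.min(2)>235).astype('uint8'))
for q,c in zip(st[1:],ce[1:]):
    if q[4]>30:
        m=pos("wrist",*(c+[x-40,max(0,y-40)]),.03)[:2]-C;print(q,np.degrees(np.arctan2(m[1],m[0])).round(1),np.hypot(*m).round(3))
E
```

```text
28.75 [0.6434269  0.16168134 0.32763905] [-1.79936617e+02  7.49336936e-03  9.73697474e+01] [-0.1 -0.9  0.   0.1  0.1 -0.1 -0. ]
[-81, -52, 182] [226, 259]; [-79, 51, 182] [222, 138]; [-56, -51, 178] [255, 256]; [-55, -57, 178] [256, 263]; [-53, 51, 182] [256, 138]; [-51, -62, 179] [261, 268]; [-23, 64, 184] [296, 120]; [-21, 59, 181] [298, 127]; median y reproj err 0.11721597741356504
348 164
[34 34 15 14 52] 7.0 0.132
```

The mark is still at 7.0°. The +y side reads about 3 mm higher than the -y side. That may be camera error, so I'll check by lightly touching both long rims with shut fingers.

step_arm(
  targets=[0,0,0,0.08,-0.05,0,-1,0,0,0,0.154,-0.1,0,-1,0,0,0,0.154,-0.1,0.05,-1,0,0,0,0.154,-0.1,0.15,-1,0,0,0,0.154,-0.1,0.23,-1,0,0,0,0.154,-0.1,0.28,-1,0,0,0,0.154,-0.1,0.29,-1,0,0,0,0.154,-0.1,0.29,-1,0,0,0,0.154,-0.1,0.29,-1],
)

```text
time_s: 29.7
eef_pos: [0.5978, 0.2179, 0.2137]
eef_rot: [179.8, -0.0, 97.3]
ft_force: [-1.0, -0.0, -0.3]
grip_width: 0.001
finger_force: 0.0
```

step_arm(
  targets=[0,0,0,0,0,0.005,-1,0,0,0,0,0,0.01,-1,0,0,0,0,0,0.01,-1],
)

```text
time_s: 30.0
eef_pos: [0.5972, 0.2175, 0.2079]
eef_rot: [180.0, 0.0, 97.3]
ft_force: [0.1, -0.8, 0.9]
grip_width: -0.001
finger_force: 0.0
```

step_arm(
  targets=[0,0,0,0,0,0.0025,-1,0,0,0,0,0,0.005,-1,0,0,0,0,0,0.005,-1],
)

```text
time_s: 30.3
eef_pos: [0.597, 0.2175, 0.2054]
eef_rot: [-180.0, 0.0, 97.3]
ft_force: [-0.9, -0.9, 1.3]
grip_width: -0.0
finger_force: 0.0
```

step_arm(
  targets=[0,0,0,0,0,0.0025,-1,0,0,0,0,0,0.005,-1,0,0,0,0,0,0.005,-1],
)

```text
time_s: 30.6
eef_pos: [0.5971, 0.2176, 0.2036]
eef_rot: [-180.0, 0.0, 97.3]
ft_force: [-0.5, 0.8, -0.6]
grip_width: 0.005
finger_force: 0.0
```

step_arm(
  targets=[0,0,0,0,0,0.0025,-1,0,0,0,0,0,0.004,-1,0,0,0,0,0,0.004,-1],
)

```text
time_s: 30.9
eef_pos: [0.5973, 0.2176, 0.2031]
eef_rot: [180.0, 0.0, 97.3]
ft_force: [-1.7, -0.8, 5.8]
grip_width: -0.001
finger_force: 2.5
```

step_arm(
  targets=[0,0,0,0,0,0.0025,-1,0,0,0,0,0,0.004,-1,0,0,0,0,0,0.004,-1],
)

```text
time_s: 31.2
eef_pos: [0.5973, 0.2178, 0.203]
eef_rot: [179.9, -0.0, 97.3]
ft_force: [-2.8, -1.6, 10.5]
grip_width: -0.001
finger_force: 5.4
```

step_arm(
  targets=[0,0,0,0,0,0.0025,-1,0,0,0,0,0,0.004,-1,0,0,0,0,0,0.004,-1],
)

```text
time_s: 31.5
eef_pos: [0.5977, 0.2187, 0.2028]
eef_rot: [179.8, -0.1, 97.3]
ft_force: [-4.3, -1.4, 14.7]
grip_width: 0.002
finger_force: 7.7
```

The +y rim is hit at 203.1 mm, exactly the home height (208 would mean on the stops), and it doesn't give under 15 N. Next, the -y rim.

step_arm(
  targets=[0,0,0,0,0,-0.06,-1,0,0,0,0,0,-0.06,-1,0,0,0,-0.1,0,-0.06,-1,0,0,0,-0.21,0,-0.06,-1,0,0,0,-0.31,0,-0.06,-1,0,0,0,-0.31,0,-0.06,-1,0,0,0,-0.31,0,-0.04,-1,0,0,0,-0.31,0,-0.02,-1,0,0,0,-0.31,0,-0.02,-1],
)

```text
time_s: 32.4
eef_pos: [0.6114, 0.0964, 0.2046]
eef_rot: [-179.8, -0.0, 97.5]
ft_force: [-0.0, 0.6, 0.7]
grip_width: 0.001
finger_force: 0.0
```

step_arm(
  targets=[0,0,0,0,0,0.0025,-1,0,0,0,0,0,0.005,-1,0,0,0,0,0,0.005,-1],
)

```text
time_s: 32.7
eef_pos: [0.613, 0.0951, 0.2049]
eef_rot: [180.0, 0.0, 97.4]
ft_force: [0.2, -0.4, 0.8]
grip_width: -0.003
finger_force: 0.0
```

step_arm(
  targets=[0,0,0,0,0,0.0025,-1,0,0,0,0,0,0.004,-1,0,0,0,0,0,0.004,-1],
)

```text
time_s: 33.0
eef_pos: [0.6131, 0.0946, 0.2035]
eef_rot: [180.0, 0.0, 97.3]
ft_force: [0.6, 0.2, 0.2]
grip_width: 0.001
finger_force: 0.2
```

step_arm(
  targets=[0,0,0,0,0,0.0025,-1,0,0,0,0,0,0.004,-1,0,0,0,0,0,0.004,-1],
)

```text
time_s: 33.3
eef_pos: [0.6132, 0.0946, 0.2031]
eef_rot: [179.9, 0.0, 97.3]
ft_force: [-2.0, -0.7, 6.7]
grip_width: -0.003
finger_force: 3.2
```

step_arm(
  targets=[0,0,0,0,0,0.0025,-1,0,0,0,0,0,0.004,-1,0,0,0,0,0,0.004,-1],
)

```text
time_s: 33.6
eef_pos: [0.6133, 0.0946, 0.203]
eef_rot: [179.9, 0.0, 97.3]
ft_force: [-4.4, -1.1, 12.3]
grip_width: 0.001
finger_force: 6.3
```

Both rims touch at 203.1 mm: level and home. I'll retreat and hand in.

step_arm(
  targets=[0,0,0,0,0,-0.05,-1,0,0,0,0,0,-0.15,-1,0,0,0,0,0,-0.25,-1,0,0,0,0,0,-0.35,-1,0,0,0,0,0,-0.35,-1,0,0,0,0,0,-0.35,-1],
)

```text
time_s: 34.2
eef_pos: [0.6133, 0.0946, 0.341]
eef_rot: [179.9, 0.0, 97.3]
ft_force: [0.0, 1.9, -0.4]
grip_width: -0.002
finger_force: 0.0
```

```bash
python3 -c "
from workcell import r
print(r.sense()['eef_pos'],r.finish_job())"
```

```text
the job is handed in; nothing more can be done
[0.61329915 0.09459578 0.34100052] None
```

The job is handed in at about 34 s of the 72 s limit: the mark measures within about 0.3° of the window's middle, the empty tote stands reversed on the loaded one with both long rims touched at seated height, and the ink tin and oil bottle were not touched.

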